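# Index the pump bottle under the capping head and open its air valve

## Robot

A 6-joint arm with a two-finger parallel gripper is mounted at the origin on the work surface. World frame = base frame: x ahead of the robot, y to its left, z up, the work surface at z = 0. Lengths are in m, angles in rad, forces in N, time in s.
With the tool pointing down it reaches from about 0.325 to 0.875 m from the base axis. Payload 4.4 kg.
Tool frame: the origin (TCP) lies midway between the tips of the shut fingers; the grasp point (between the pads) lies 19 mm behind it; z points along the fingers, x is the direction in which the jaws open and shut, and the axes are right-handed (so a half turn about z gives the same grasp; the last joint's range is limited). The gripper opens to 85 mm and grips with 20 to 120 N. Pads are 22 mm wide; open, the fingers measure 114 mm over their backs; the gripper's body (76 mm by 85 mm) begins 54 mm behind the grasp point. The pads swing forward as they close: fully open they stand 13 mm farther back than shut.
Start: joints at [1.091, 0.207, 1.542, -0, 1.393, -0.15], TCP at [0.186, 0.544, 0.209] pointing down, gripper open.
Joint ranges: [-2.73, 2.73], [-0.86, 2.22], [0.23, 2.46], [-1.11, 4.25], [0.08, 2.63], [-2.82, 2.82]. Speed limits (rad/s): [2.79, 2.79, 3.14, 3.14, 3.14, 3.14].

## Interface

Orientations are given as a unit quaternion [x, y, z, w].
In Python, from plant import get_obs, capture, camera_info, close_job gives the robot as it stands.
- The arm moves only by the shell command python3 -m jog 'ROWS'. ROWS is JSON, a list of rows, each an object with "gripper": the opening, from 0 (shut) to 1 (fully open); "translation": the shift along the tool's x, y, z scaled (see below), a list of three; "turn": the turn, a rotation vector about the tool's x, y, z scaled (see below), a list of three. A call has 1 to 20 rows; each row is the pose to reach, as a shift and turn from the pose commanded when the call began, along the tool's axes at that moment; what a row does not reach only later rows make up. The controller multiplies each number of a shift by 400 mm and each number of a turn by 90 degrees. A row lasts 1/10 s, in which the tool goes at most 50 mm and 8.59 degrees, less where a joint would pass 70% of its speed; a pose out of reach is approached as far as the arm can. A call with a number of a shift or a turn outside -1 to 1 is refused whole. A call with a gripper value outside its range is refused whole. The fingers move at their own pace and stop on an object; the grip force is fixed at half the most. Time passes only in rows, so rows that repeat a pose let the fingers close. It gives the time, the measured TCP pose, the force and the opening at its end, in the units of the state.
- get_obs(): the state, without advancing time (a new reading comes with each control period).
- capture(name): name is "side" or "top"; returns (picture, depth): 480x640x3 uint8, red, green, blue; 480x640 float32, m along the optical axis (not along the pixel's ray), 0 where there is no reading.
- camera_info(name): a dict with "fx", "fy", "cx", "cy" (pixels), "world_to_cam" (4x4, takes a point from world to camera coordinates). Camera axes: x right, y down, z forward; pixel columns grow to the right and rows downward; lengths in m; the calibration is good to about 2 mm. A picture is of the moment at which its call begins. camera_info takes no time and is no camera call.
- close_job(): hands the job in, once; it reports no verdict.
The state is a dict: "clock": time; "joint_pos": joint angles; "dq": joint speeds; "effort": joint torques, N m; "tool_pos": TCP position; "tcp_rot": TCP orientation; "ft_force": force on the tool from outside, world axes, zero at the start; "moment": the same for the moment, N m; "grip_width": opening from 0.0 (shut) to 1.0 (fully open).
Only numpy, scipy, OpenCV 4.12 (cv2) and the standard library are available. Lean on these libraries where they do the work, as an engineer would, in place of code of your own. Each camera call takes 0.05 s, during which the arm holds its last target. There are 200 camera calls.

## Task

With a finger against one of the turret's bars, push the turret round until the pump bottle stands centred under the capping chuck, and leave it at rest there. Then push the air valve's lever round until it is fully open, in line with its pipe. Do not touch, lift or tip any of the bottles, and leave the other loose things on the table where they are.

Things in the scene. Friction and masses are not known exactly. Their poses are not given: they have to be found in the camera images.
- head (a point): centre of the underside of the white capping chuck (32 mm across), 152 mm above the table and 85 mm from the turret's axis. Fixed; a brass arm (34 wide, underside at height 178) runs from it radially outward to a steel post 195 mm from the turret's axis, with a black motor on top reaching height 313. The post stands on the far side of the turret, within 45 degrees of straight ahead
- turret_axis (a point): point on the vertical axis of the turret, at the height of its push bars (120 mm). The hub is 44 across (collar 56) up to height 132. The turret turns either way, at least a full turn, in a stiff bearing: about 0.3 N m of friction, so it stays where it is left and some 3 N on a bar moves it. Its base plate is brass, 10 thick, 360 x 170, running under the post
- bar0 (a point): first of the turret's three straight push bars (round steel, 12 mm thick, horizontal, running radially at height 120 mm from the hub out to a black ball 26 mm across centred 138 mm from the axis). The point lies on the bar's centre line 110 mm from the axis
- bar1 (a point): the same point on the second bar, 120 degrees counter-clockwise (from above) of the first
- bar2 (a point): the same point on the third bar, 120 degrees counter-clockwise of the second
- pump_bottle_mid (a point): centre line of the pump bottle, 45 mm above its underside. Green bottle 57 mm across with a white pump with a sideways spout (reaching 33 mm from the centre line); 106 mm high overall, standing loose in one of the three nests, its underside 34 mm above the table
- capped_bottle_mid (a point): the same point of the bottle with a plain flat round white cap, 57 across, 88 high, loose in another nest
- nozzle_bottle_mid (a point): the same point of the bottle with a pointed conical white nozzle, 57 across, 100 high, loose in the remaining nest
- valve (a joint): angle of the air valve's lever: 0 to 0.3 = shut, lever square or nearly square to the pipe; 1.571 = fully open, lever in line with the pipe, against its stop. It grows as the lever turns counter-clockwise seen from above; about 0.2 N m of friction, it stays where it is left
- valve_axis (a point): point on the lever's vertical axis at the lever's height, 110 mm above the table. The valve is fixed: a brass body with a horizontal pipe 118 mm long (top at height 93) on a short stand with a brass foot 110 x 75. It stands to the left or right of the turret; a similar brass foot on the other side carries the air filter with its gauge, which has no lever
- valve_end (a point): centre of the black grip of the valve's lever, 85 mm from its axis. The lever is a flat horizontal bar; the grip is 20 mm wide, 14 mm high and covers 60 to 110 mm from the axis
- cap_tray: bystander: empty grey plastic tray 100 x 75 x 30, loose on the table; origin at the centre of its underside
- tape_roll: bystander: roll of tape lying flat, 80 across, 22 high, loose on the table; origin at the centre of its underside
- spare_bottle: bystander: spare green bottle with a white lid, 52 across, 80 high, loose on the table; origin at the centre of its underside
- spanner: bystander: steel spanner 140 long lying flat, loose on the table; origin at the centre of its underside
- chuck_cone: bystander: white plastic cylinder 36 across, 35 high, loose on the table; origin at the centre of its underside
- spare_nest: bystander: white plastic ring 68 across, 18 high, lying flat, loose on the table; origin at the centre of its underside
- parts_box: bystander: cardboard box 90 x 70 x 45, loose on the table; origin at the centre of its underside
- rotor: turning part of the turret: aluminium disc 244 mm across, top at height 32, with hub, three bars and three white nests (69 across, tops at height 46) 120 degrees apart, nest centres 85 mm from the axis, one bottle in each; each bar lies half-way (60 degrees) between two nests. Origin on the axis at the disc's underside, 20 mm above the table; x points at one nest, whose bottle varies
Not all that is in view belongs to the job. What is shaped like the part that bears capped_bottle_mid but pink or purple is not meant.

How it is judged:
By the outcome, as a careful person would: the job done as asked, in the order asked, and still so for the second after the job is handed in, with the robot touching nothing.
It also fails if it takes over 64 s, if anything falls off the work surface, if the arm or the gripper's body presses on something with over 40 N, if the wrist force passes 120 N, or if a joint passes its speed limit or range.

## Working session

There is one attempt and no reset: what is moved stays moved. The work goes in short steps, Python scripts to look and compute and a shell command to move; the robot and the scene stay as the last step left them, time stands still between calls to the robot, and variables do not carry over. Pictures are saved under pics/ and viewed, about 8 in all and at most 12, crops included, and the job is handed in when it is done.

```bash
mkdir -p pics; ls
cat > h.py <<'E'
import numpy as np,cv2
from plant import get_obs,capture,camera_info,close_job
def ray(cam,u,v,z):
    i=camera_info(cam);T=np.linalg.inv(np.array(i["world_to_cam"]))
    d=T[:3,:3]@np.array([(u-i["cx"])/i["fx"],(v-i["cy"])/i["fy"],1]);o=T[:3,3]
    return o+d*(z-o[2])/d[2]
def cloud(cam,depth):
    i=camera_info(cam);T=np.linalg.inv(np.array(i["world_to_cam"]))
    v,u=np.mgrid[:480,:640]
    p=np.stack([(u-i["cx"])/i["fx"]*depth,(v-i["cy"])/i["fy"]*depth,depth],-1)
    return p@T[:3,:3].T+T[:3,3]
def proj(cam,p):
    i=camera_info(cam);q=np.array(i["world_to_cam"])@np.append(p,1)
    return q[0]/q[2]*i["fx"]+i["cx"],q[1]/q[2]*i["fy"]+i["cy"]
def snap(cam,name):
    a,d=capture(cam);cv2.imwrite(f"pics/{name}.png",a[...,::-1]);np.savez(f"pics/{name}.npz",a=a,d=d);return a,d
E
python3 - <<'E'
from h import *
for c in("top","side"):
    snap(c,c+"1");i=camera_info(c);print(c,i["fx"],np.linalg.inv(np.array(i["world_to_cam"])).round(3).tolist())
print(get_obs())
E
```

```text
pics
top 546.7710027262764 [[0.0, -0.989, 0.146, 0.264], [-1.0, -0.0, 0.0, 0.045], [-0.0, -0.146, -0.989, 1.484], [0.0, 0.0, 0.0, 1.0]]
side 462.40695342170955 [[0.739, -0.401, 0.541, -0.061], [-0.673, -0.417, 0.611, -0.568], [-0.019, -0.816, -0.578, 0.681], [0.0, 0.0, 0.0, 1.0]]
{'clock': 0.1, 'joint_pos': array([ 1.09048929e+00,  2.07367489e-01,  1.54283101e+00,  7.93580304e-07,
        1.39352933e+00, -1.50500771e-01]), 'dq': array([-0.00028953, -0.00207662, -0.00226041, -0.00033056,  0.00168555,
       -0.00101573]), 'effort': array([-6.01146767e-04, -3.84093440e+01, -2.92547017e+01, -1.31879028e-04,
        4.86883626e-03,  1.60946917e-05]), 'tool_pos': array([0.18588058, 0.54333561, 0.20781393]), 'tcp_rot': array([ 8.13590304e-01,  5.81437595e-01, -9.52007886e-04,  4.83142676e-04]), 'ft_force': array([ 0.47348307,  0.12527167, -1.45769862]), 'moment': array([-0.02123262,  0.05009606,  0.00250624]), 'grip_width': 1.0002112638178022}
```

View pics/top1.png

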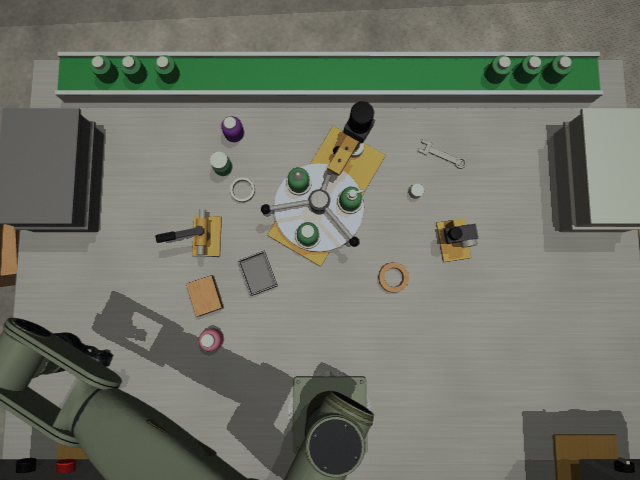

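View pics/side1.png

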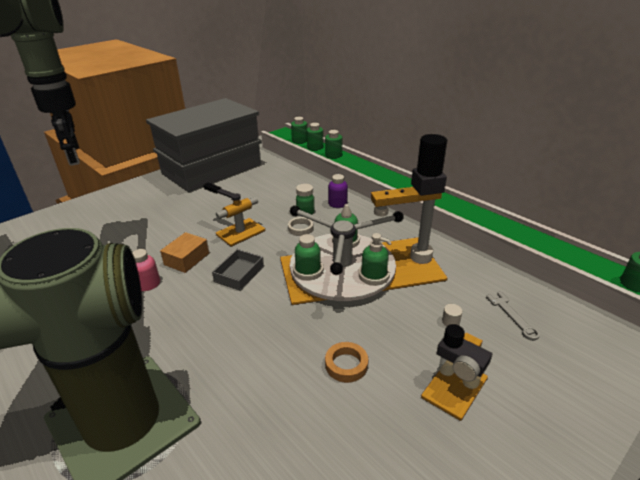

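The top view shows the turret hub near (320,200), with the bars' balls at (265,209) and (354,241). The third bar is under the brass arm. The capped bottle is at (308,235), the nozzle bottle at (298,180) and the pump bottle at (350,198). The valve is at left, around (202,233), with its grip at (165,238), and the post is near (358,130).

```bash
cat > m.py <<'E'
from h import *
import sys
def measure(n):
    f=np.load(f"pics/{n}.npz");a,d=f["a"],f["d"];P=cloud("top",d);hsv=cv2.cvtColor(a,cv2.COLOR_RGB2HSV)
    return a,d,P,hsv
if __name__=="__main__":
    n=sys.argv[1];a,d,P,hsv=measure(n)
    c=cv2.resize(a[90:280,230:400],None,fx=4,fy=3.15*4/3.15,interpolation=cv2.INTER_CUBIC)[:600*2]
    c=cv2.resize(a[110:260,140:400],None,fx=3,fy=3,interpolation=cv2.INTER_CUBIC)
    cv2.imwrite(f"pics/{n}c.png",c[...,::-1])
    # hub top
    V,U=np.mgrid[:480,:640]
    box=(U>230)&(U<400)&(V>90)&(V<280)
    hub=(abs(P[...,2]-.132)<.006)&box&(np.hypot(U-320,V-200)<14)
    print("hub",P[hub].mean(0),hub.sum(), (P[hub].max(0)+P[hub].min(0))/2)
    for nm,(u,v) in dict(pump=(350,198),cap=(308,235),noz=(298,180),ballL=(265,209),ballR=(354,241),hub=(320,200)).items():
        print(nm,P[v,u].round(3),ray("top",u,v,.12).round(3))
    arm=(P[...,2]>.18)&(P[...,2]<.23)&box&(hsv[...,1]>120)
    print("arm z",np.unique(P[arm][:,2].round(2),return_counts=True))
    q=P[arm][:,:2];print("arm rect",cv2.boxPoints(cv2.minAreaRect(q.astype(np.float32))).round(3).tolist())
    dark=(a.max(-1)<60)&(P[...,2]>.09)&(P[...,2]<.15)
    k,l,s,ce=cv2.connectedComponentsWithStats(dark.astype(np.uint8))
    for j in range(1,k):
        if s[j,4]>15: print("dark",ce[j].round(1),s[j,4],ray("top",*ce[j],.122).round(4),P[l==j].mean(0).round(3))
    g=(abs(hsv[...,0].astype(int)-65)<25)&(hsv[...,1]>80)&(P[...,2]>.05)&box
    br=(hsv[...,0]<30)&(hsv[...,1]>120)&(U>180)&(U<235)&(V>200)&(V<260)&(P[...,2]>.06)
    print("pipe rect",cv2.boxPoints(cv2.minAreaRect(P[br][:,:2].astype(np.float32))).round(3).tolist(),P[br].max(0))
E
python3 m.py top1
```

```text
hub [0.54436789 0.02766064 0.13075842] 309 [0.54564082 0.02963138 0.1318285 ]
pump [ 0.55  -0.051  0.119] [ 0.55  -0.051  0.12 ]
cap [0.454 0.056 0.123] [0.455 0.056 0.12 ]
noz [0.598 0.082 0.115] [0.597 0.082 0.12 ]
ballL [0.518 0.164 0.136] [0.521 0.165 0.12 ]
ballR [ 0.438 -0.059  0.131] [ 0.439 -0.06   0.12 ]
hub [0.541 0.026 0.139] [0.544 0.026 0.12 ]
arm z (array([0.18, 0.19, 0.2 , 0.21]), array([  4, 112, 422,   3]))
arm rect [[0.5910000205039978, -0.019999999552965164], [0.6759999990463257, -0.06800000369548798], [0.6980000138282776, -0.029999999329447746], [0.6129999756813049, 0.017999999225139618]]
dark [131.   65.9] 22 [0.9041 0.5232 0.122 ] [0.904 0.523 0.122]
dark [525.3  72.1] 86 [ 0.8873 -0.515   0.122 ] [ 0.898 -0.524  0.099]
dark [555.   71.6] 86 [ 0.8887 -0.5932  0.122 ] [ 0.899 -0.604  0.1  ]
dark [101.   66.3] 19 [0.903  0.6023 0.122 ] [0.903 0.603 0.121]
dark [106.1  72.2] 93 [0.8865 0.5879 0.122 ] [0.896 0.596 0.101]
dark [135.9  72.5] 88 [0.8858 0.5095 0.122 ] [0.896 0.517 0.101]
dark [496.6  72.3] 70 [ 0.8867 -0.4394  0.122 ] [ 0.897 -0.447  0.1  ]
dark [500.3
[... 394 characters left out ...]
.637  0.126]
dark [335.3 149. ] 27 [ 0.6778 -0.0138  0.122 ] [ 0.676 -0.014  0.129]
dark [265.3 208.9] 74 [0.5209 0.1644 0.122 ] [0.52  0.164 0.129]
dark [316.5 208.6] 22 [0.5218 0.0347 0.122 ] [0.522 0.035 0.123]
dark [453.4 234.2] 230 [ 0.4566 -0.3097  0.122 ] [ 0.458 -0.312  0.114]
dark [166.4 236.7] 172 [0.4497 0.412  0.122 ] [0.451 0.414 0.115]
dark [354.  241.5] 73 [ 0.4379 -0.0595  0.122 ] [ 0.437 -0.059  0.129]
dark [315.4 403.7] 72 [0.0446 0.0376 0.122 ] [0.044 0.038 0.121]
pipe rect [[0.42899999022483826, 0.3190000057220459], [0.503000020980835, 0.3179999887943268], [0.503000020980835, 0.3479999899864197], [0.4300000071525574, 0.3490000069141388]] [0.50322651 0.34870454 0.11282395]
```

View pics/top1c.png

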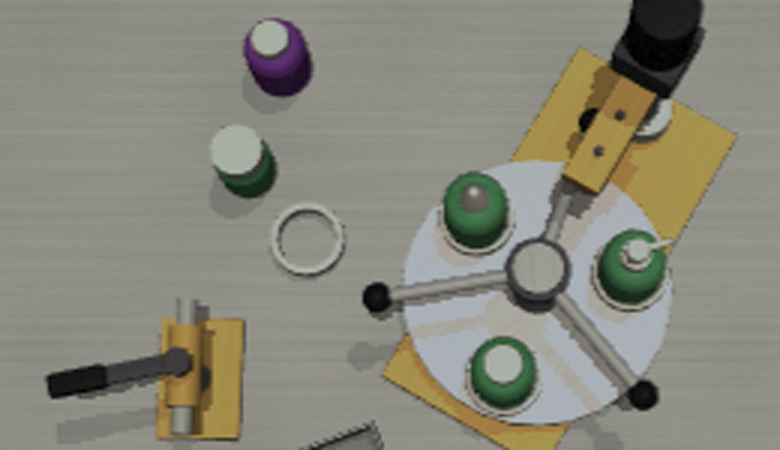

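```bash
cat > m2.py <<'E'
from h import *
C=np.array([.5441,.0285])
f=np.load("pics/top1.npz");a,d=f["a"],f["d"];P=cloud("top",d);hsv=cv2.cvtColor(a,cv2.COLOR_RGB2HSV)
V,U=np.mgrid[:480,:640]
def rect(m,z):
    q=np.array([ray("top",u,v,z)[:2] for v,u in zip(*np.nonzero(m))],np.float32)
    r=cv2.minAreaRect(q);print("rect c",np.round(r[0],4),"size",np.round(r[1],4),"ang",r[2]);return q,r
brass=(abs(hsv[...,0].astype(int)-20)<9)&(hsv[...,1]>100)
box=(U>250)&(U<400)&(V>100)&(V<280)
m=brass&box&(P[...,2]<.018)
k,l,s,_=cv2.connectedComponentsWithStats(cv2.morphologyEx(m.astype(np.uint8),cv2.MORPH_OPEN,np.ones((2,2))))
m=np.isin(l,[j for j in range(1,k) if s[j,4]>60]);q,r=rect(m,.01)
v=np.array(r[0])-C;print("plate dir from axis",np.degrees(np.arctan2(v[1],v[0])))
A=brass&box&(P[...,2]>.188);za=np.median(P[A][:,2]);print("arm top z",za)
q,r=rect(A,za);b=cv2.boxPoints(r)
v=np.array(r[0])-C;print("arm centre dir",np.degrees(np.arctan2(v[1],v[0])),np.hypot(*v))
# motor top
M=(P[...,2]>.305)&(P[...,2]<.32)&(a.max(-1)<70)&box
q,r=rect(M,.313);print("circle",cv2.minEnclosingCircle(q))
for c in[r[0],cv2.minEnclosingCircle(q)[0]]:
    v=np.array(c)-C;print("motor dir",np.degrees(np.arctan2(v[1],v[0])),np.hypot(*v))
# side: chuck
f=np.load("pics/side1.npz");a2,d2=f["a"],f["d"];Q=cloud("side",d2);h2=cv2.cvtColor(a2,cv2.COLOR_RGB2HSV)
W=(h2[...,1]<50)&(Q[...,2]>.15)&(Q[...,2]<.18)&(np.hypot(Q[...,0]-.618,Q[...,1]+.013)<.06)
print("chuck px",W.sum(),Q[W].mean(0) if W.any() else "", np.argwhere(W).mean(0))
# valve
w=(a.max(-1)<95)&(abs(P[...,2]-.115)<.01)&(U>140)&(U<225)&(V>215)&(V<255)
q,r=rect(w,.115);print("lever corners",cv2.boxPoints(r).round(4).tolist())
print("lever base",ray("top",198.7,230,.115))
# bystanders & valve pipe end
E
python3 m2.py
python3 - <<'E'
import cv2
a=cv2.imread("pics/side1.png")[120:330,180:460];cv2.imwrite("pics/side1c.png",cv2.resize(a,None,fx=2.85,fy=2.85,interpolation=cv2.INTER_CUBIC))
E
```

```text
rect c [0.58   0.0035] size [0.1688 0.3592] ang 59.61289978027344
plate dir from axis -34.78125587485501
arm top z 0.19732408152504355
rect c [ 0.5481 -0.0481] size [0.2685 0.3262] ang 68.00151062011719
arm centre dir -87.03245838023408 0.07671290827837876Traceback (most recent call last):
  File "m2.py", line 19, in <module>
    q,r=rect(M,.313);print("circle",cv2.minEnclosingCircle(q))
        ~~~~^^^^^^^^
  File "m2.py", line 6, in rect
    q=np.array([ray("top",u,v,z)[:2] for v,u in zip(*np.nonzero(m))],np.float32)
                ~~~^^^^^^^^^^^^^
  File "h.py", line 4, in ray
    i=camera_info(cam);T=np.linalg.inv(np.array(i["world_to_cam"]))
ValueError: time passes only in moves, steps and waits
```

View pics/side1c.png

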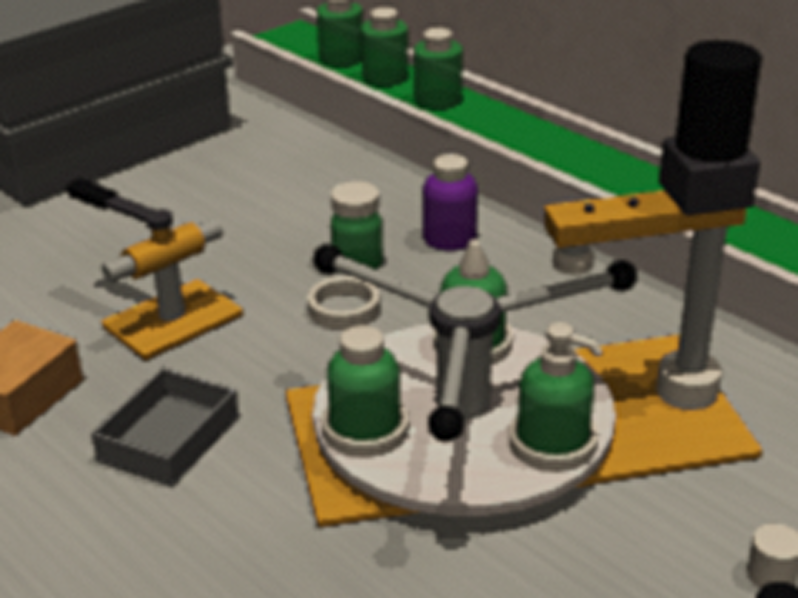

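The side crop confirms the pump bottle with its spout at the right-hand nest, and the white chuck under the arm's end at crop (573,258). The lever sits square to its pipe. `camera_info` refused a call, so I'll cache the calibration and redo the geometry.

```bash
python3 - <<'E'
s=open("h.py").read()
s=s.replace("def ray","import functools\ncamera_info=functools.lru_cache(None)(camera_info)\ndef ray",1)
open("h.py","w").write(s)
m=open("m2.py").read().replace("A=brass&box&(P[...,2]>.188)","A=brass&box&(P[...,2]>.188)&(V<180)&(U>320)&(P[...,2]<.21)")
open("m2.py","w").write(m)
E
python3 m2.py
```

```text
rect c [0.58   0.0035] size [0.1688 0.3592] ang 59.61289978027344
plate dir from axis -34.78125587485501
arm top z 0.19725173224537285
rect c [ 0.6437 -0.0249] size [0.0443 0.0996] ang 60.97882080078125
arm centre dir -28.196109205342026 0.11299475634266327
rect c [ 0.7043 -0.0655] size [0.0535 0.0515] ang 19.07350730895996
circle ((0.7043417692184448, -0.06468114256858826), 0.027605311945080757)
motor dir -30.417523532979402 0.18572431039749593
motor dir -30.178149094094703 0.18536491019781737
chuck px 59 [ 0.61450238 -0.02132935  0.1630726 ] [210.42372881 381.66101695]
rect c [0.4584 0.3813] size [0.0227 0.1219] ang 11.2367525100708
lever corners [[0.43540000915527344, 0.4388999938964844], [0.459199994802475, 0.31940001249313354], [0.4814000129699707, 0.3237999975681305], [0.4575999975204468, 0.4433000087738037]]
lever base [0.46791855 0.33284489 0.115     ]
```

```bash
cat > go.py <<'E'
from h import *
from scipy.spatial.transform import Rotation as R
C=np.array([.5441,.0285])
def bar(ang,along,off):  # off = gap behind bar (clockwise side)
    a=np.radians(ang);u=np.array([np.cos(a),np.sin(a)]);t=np.array([-u[1],u[0]]);return C+along*u-off*t
def show(*targets):      # (x,y,z,yaw deg)
    o=get_obs();r=R.from_quat(o["tcp_rot"]);x=r.apply([1,0,0]);yaw=np.degrees(np.arctan2(x[1],x[0]))
    print("now",o["tool_pos"].round(4),round(yaw,1),"t",o["clock"],"j",o["joint_pos"].round(2),"F",o["ft_force"].round(1))
    for t in targets:
        dy=(t[3]-yaw+180)%360-180
        print((r.inv().apply(np.array(t[:3])-o["tool_pos"])/.4).round(3).tolist(),"turn z",round(-dy/90,3))
E
python3 -m jog '[{"gripper":0,"translation":[-0.33,0.61,0],"turn":[0,0,-0.318]},{"gripper":0,"translation":[-0.33,0.61,0],"turn":[0,0,-0.318]},{"gripper":0,"translation":[-0.33,0.61,0],"turn":[0,0,-0.318]},{"gripper":0,"translation":[-0.33,0.61,0],"turn":[0,0,-0.318]},{"gripper":0,"translation":[-0.33,0.61,0],"turn":[0,0,-0.318]},{"gripper":0,"translation":[-0.33,0.61,0],"turn":[0,0,-0.318]},{"gripper":0,"translation":[-0.33,0.61,0],"turn":[0,0,-0.318]},{"gripper":0,"translation":[-0.33,0.61,0],"turn":[0,0,-0.318]}]'
python3 -c "
from go import *
show((*bar(99.7,.104,.04),.207,99.7))"
```

```text
clock: 0.9
tool_pos: [0.3745, 0.3394, 0.2084]
tcp_rot: [0.646, 0.764, -0.0, -0.0]
ft_force: [-0.9, 0.3, 0.8]
grip_width: 0.003
now [0.3745 0.3394 0.2084] 99.6 t 0.9 j [ 0.56  0.06  1.71  0.    1.37 -1.17] F [-0.9  0.3  0.8]
[-0.577, 0.388, 0.003] turn z -0.001
```

```bash
python3 -m jog '[{"gripper":0,"translation":[-0.577,0.388,0],"turn":[0,0,0]},{"gripper":0,"translation":[-0.577,0.388,0],"turn":[0,0,0]},{"gripper":0,"translation":[-0.577,0.388,0],"turn":[0,0,0]},{"gripper":0,"translation":[-0.577,0.388,0],"turn":[0,0,0]},{"gripper":0,"translation":[-0.577,0.388,0],"turn":[0,0,0]},{"gripper":0,"translation":[-0.577,0.388,0],"turn":[0,0,0]},{"gripper":0,"translation":[-0.577,0.388,0],"turn":[0,0,0]},{"gripper":0,"translation":[-0.577,0.388,0.1],"turn":[0,0,0]},{"gripper":0,"translation":[-0.577,0.388,0.2],"turn":[0,0,0]},{"gripper":0,"translation":[-0.577,0.388,0.255],"turn":[0,0,0]},{"gripper":0,"translation":[-0.577,0.388,0.255],"turn":[0,0,0]}]'
python3 -c "
from go import *
show(*[(*bar(a,.104,.017),.106,a) for a in (99.7,105,110,115,120,125,130,135,140,145)])
snap('top','top2');snap('side','side2')
a,b=cv2.imread('pics/top2.png')[130:260,240:400],cv2.imread('pics/side2.png')[130:320,230:450]
cv2.imwrite('pics/c2.png',np.hstack([cv2.resize(a,(400,325)),cv2.resize(b,(376,325))]))"
```

```text
clock: 2.0
tool_pos: [0.5611, 0.1408, 0.1021]
tcp_rot: [0.644, 0.765, -0.004, -0.004]
ft_force: [-1.5, -0.6, 0.2]
grip_width: 0.001
now [0.5611 0.1408 0.1021] 99.9 t 2.0 j [ 0.1   0.33  1.62  0.    1.2  -1.65] F [-1.5 -0.6  0.2]
[-0.009, -0.047, -0.009] turn z 0.002
[-0.006, -0.071, -0.009] turn z -0.057
[-0.006, -0.094, -0.009] turn z -0.112
[-0.007, -0.117, -0.009] turn z -0.168
[-0.01, -0.14, -0.008] turn z -0.224
[-0.016, -0.162, -0.008] turn z -0.279
[-0.023, -0.184, -0.008] turn z -0.335
[-0.032, -0.205, -0.008] turn z -0.39
[-0.043, -0.225, -0.008] turn z -0.446
[-0.056, -0.244, -0.007] turn z -0.501
```

View pics/c2.png

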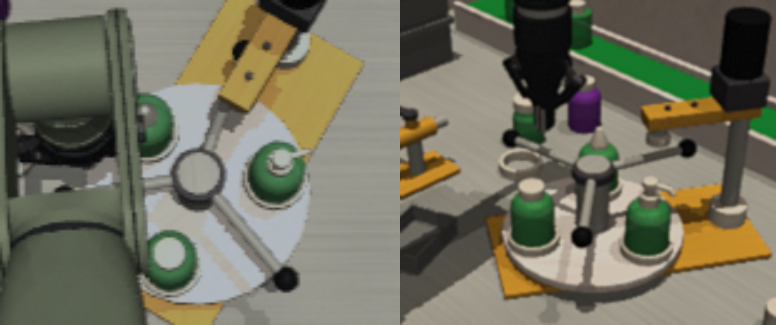

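Finger is down behind bar L with clearance. I'll sweep to just short of the target.

```bash
python3 -m jog '[{"gripper":0,"translation":[-0.009,-0.047,-0.006],"turn":[0,0,0]},{"gripper":0,"translation":[-0.006,-0.071,-0.006],"turn":[0,0,-0.057]},{"gripper":0,"translation":[-0.006,-0.094,-0.006],"turn":[0,0,-0.112]},{"gripper":0,"translation":[-0.007,-0.117,-0.006],"turn":[0,0,-0.168]},{"gripper":0,"translation":[-0.01,-0.14,-0.006],"turn":[0,0,-0.224]},{"gripper":0,"translation":[-0.016,-0.162,-0.006],"turn":[0,0,-0.279]},{"gripper":0,"translation":[-0.023,-0.184,-0.006],"turn":[0,0,-0.335]},{"gripper":0,"translation":[-0.032,-0.205,-0.006],"turn":[0,0,-0.39]},{"gripper":0,"translation":[-0.043,-0.225,-0.006],"turn":[0,0,-0.446]},{"gripper":0,"translation":[-0.043,-0.225,-0.006],"turn":[0,0,-0.446]},{"gripper":0,"translation":[-0.043,-0.225,-0.006],"turn":[0,0,-0.446]}]'
cat > chk.py <<'E'
from go import *
import sys
n=sys.argv[1];a,d=snap('top','top'+n);snap('side','side'+n);P=cloud("top",d)
V,U=np.mgrid[:480,:640]
dark=(a.max(-1)<60)&(P[...,2]>.09)&(P[...,2]<.15)&(np.hypot(P[...,0]-C[0],P[...,1]-C[1])<.17)
k,l,s,ce=cv2.connectedComponentsWithStats(dark.astype(np.uint8))
for j in range(1,k):
    if s[j,4]>15:
        p=ray("top",*ce[j],.122)[:2]-C;print("ball?",ce[j].round(1),s[j,4],"ang",np.degrees(np.arctan2(p[1],p[0])).round(2),"r",np.hypot(*p).round(3))
E
python3 chk.py 3; python3 -c "
from go import *
show(*[(*bar(a,.104,.017),.105,a) for a in (145,148,150)])
o=get_obs();print((o['tool_pos'][:2]-bar(140,.104,.017)))
a,b=cv2.imread('pics/top3.png')[130:260,240:400],cv2.imread('pics/side3.png')[130:320,230:450]
cv2.imwrite('pics/c3.png',np.hstack([cv2.resize(a,(400,325)),cv2.resize(b,(376,325))]))"
```

```text
clock: 3.2
tool_pos: [0.4821, 0.1073, 0.1113]
tcp_rot: [0.344, 0.939, 0.001, 0.002]
ft_force: [0.3, 0.8, 0.4]
grip_width: -0.001
ball? [335.4 149. ] 26 ang -17.64 r 0.14
ball? [317.6 209.3] 17 ang 172.3 r 0.024
ball? [354.  241.5] 73 ang -140.35 r 0.138
now [0.4817 0.1072 0.1105] 139.8 t 3.3 j [ 0.04  0.14  1.84  0.    1.16 -2.4 ] F [ 0.4 -0.6 -0.7]
[0.017, -0.031, 0.014] turn z -0.058
[0.017, -0.045, 0.014] turn z -0.091
[0.017, -0.054, 0.014] turn z -0.113
[ 0.00637002 -0.00115858]
```

View pics/c3.png

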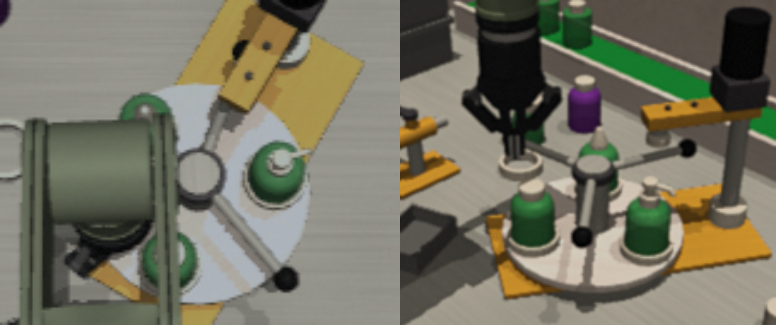

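The turret did not move (ball R is still at −140.35°), and the finger is now past the bar, so it must have ridden over it. The bottles look undisturbed. I'll rise, go back, enter deeper and push more slowly in short calls, watching z.

```bash
python3 -m jog '[{"gripper":0,"translation":[0,0,-0.1],"turn":[0,0,0]},{"gripper":0,"translation":[0,0,-0.2],"turn":[0,0,0]},{"gripper":0,"translation":[0,0,-0.2],"turn":[0,0,0]},{"gripper":0,"translation":[0,0,-0.2],"turn":[0,0,0]}]'
python3 -c "
from go import *
show((*bar(99.7,.104,.045),.19,99.7))"
```

```text
clock: 3.7
tool_pos: [0.482, 0.107, 0.1909]
tcp_rot: [0.343, 0.939, 0.001, 0.002]
ft_force: [0.1, 0.7, 0.5]
grip_width: 0.004
now [0.482  0.107  0.1909] 139.8 t 3.7 j [ 0.04  0.05  1.76  0.    1.33 -2.4 ] F [0.1 0.7 0.5]
[-0.119, 0.204, 0.003] turn z 0.446
```

```bash
python3 -m jog '[{"gripper":0,"translation":[-0.06,0.1,0],"turn":[0,0,0.1]},{"gripper":0,"translation":[-0.119,0.204,0],"turn":[0,0,0.2]},{"gripper":0,"translation":[-0.119,0.204,0],"turn":[0,0,0.29]},{"gripper":0,"translation":[-0.119,0.204,0],"turn":[0,0,0.38]},{"gripper":0,"translation":[-0.119,0.204,0],"turn":[0,0,0.446]},{"gripper":0,"translation":[-0.119,0.204,0],"turn":[0,0,0.446]},{"gripper":0,"translation":[-0.119,0.204,0.08],"turn":[0,0,0.446]},{"gripper":0,"translation":[-0.119,0.204,0.16],"turn":[0,0,0.446]},{"gripper":0,"translation":[-0.119,0.204,0.25],"turn":[0,0,0.446]},{"gripper":0,"translation":[-0.119,0.204,0.25],"turn":[0,0,0.446]},{"gripper":0,"translation":[-0.119,0.204,0.25],"turn":[0,0,0.446]},{"gripper":0,"translation":[-0.119,0.204,0.25],"turn":[0,0,0.446]}]'
python3 -c "
from go import *
show(*[(*bar(a,.104,.017),.092,a) for a in (99.7,105,110)])"
```

```text
clock: 4.9
tool_pos: [0.5711, 0.1386, 0.0913]
tcp_rot: [0.644, 0.765, 0.001, 0.001]
ft_force: [0.9, -0.3, 0.2]
grip_width: 0.001
now [0.5711 0.1386 0.0913] 99.8 t 4.9 j [ 0.09  0.35  1.62  0.    1.17 -1.65] F [ 0.9 -0.3  0.2]
[0.0, -0.07, -0.002] turn z 0.001
[0.003, -0.095, -0.002] turn z -0.058
[0.004, -0.118, -0.002] turn z -0.114
```

```bash
python3 -m jog '[{"gripper":0,"translation":[0,-0.025,0],"turn":[0,0,0]},{"gripper":0,"translation":[0,-0.05,0],"turn":[0,0,0]},{"gripper":0,"translation":[0,-0.07,0],"turn":[0,0,0]},{"gripper":0,"translation":[0,-0.07,0],"turn":[0,0,0]}]'
python3 -m jog '[{"gripper":0,"translation":[0.002,-0.012,0],"turn":[0,0,-0.028]},{"gripper":0,"translation":[0.003,-0.025,0],"turn":[0,0,-0.058]},{"gripper":0,"translation":[0.003,-0.025,0],"turn":[0,0,-0.058]},{"gripper":0,"translation":[0.003,-0.025,0],"turn":[0,0,-0.058]}]'
python3 chk.py 4
python3 -c "
from go import *
show(*[(*bar(a,.104,.017),.092,a) for a in (105,110,115,120,125,130,135,140,145)])"
```

```text
clock: 5.3
tool_pos: [0.5409, 0.1336, 0.09]
tcp_rot: [0.645, 0.765, 0.0, 0.0]
ft_force: [-0.1, -0.1, -0.1]
grip_width: -0.006
clock: 5.7
tool_pos: [0.532, 0.1331, 0.0896]
tcp_rot: [0.61, 0.793, 0.0, 0.0]
ft_force: [0.2, -0.4, 0.4]
grip_width: -0.005
ball? [331.1 148.5] 66 ang -13.13 r 0.139
ball? [316.7 208.7] 22 ang 165.78 r 0.023
ball? [266.6 215.1] 77 ang 106.48 r 0.138
ball? [358.7 236.8] 73 ang -133.34 r 0.137
now [0.532  0.1331 0.0894] 104.9 t 5.8 j [ 0.09  0.28  1.72  0.    1.14 -1.74] F [-0.1  0.6  0.2]
[-0.001, 0.004, -0.006] turn z -0.001
[0.002, -0.019, -0.006] turn z -0.057
[0.003, -0.042, -0.006] turn z -0.112
[0.001, -0.065, -0.006] turn z -0.168
[-0.002, -0.087, -0.006] turn z -0.223
[-0.007, -0.11, -0.006] turn z -0.279
[-0.014, -0.132, -0.006] turn z -0.334
[-0.023, -0.153, -0.006] turn z -0.39
[-0.034, -0.173, -0.006] turn z -0.445
```

The turret now turns with the finger: it moved about 7°, and the bar is near 106.6°. Continuing.

```bash
python3 -m jog '[{"gripper":0,"translation":[0.001,-0.019,0],"turn":[0,0,-0.057]},{"gripper":0,"translation":[0.002,-0.042,0],"turn":[0,0,-0.112]},{"gripper":0,"translation":[0.001,-0.065,0],"turn":[0,0,-0.168]},{"gripper":0,"translation":[-0.002,-0.087,0],"turn":[0,0,-0.223]},{"gripper":0,"translation":[-0.007,-0.11,0],"turn":[0,0,-0.279]},{"gripper":0,"translation":[-0.014,-0.132,0],"turn":[0,0,-0.334]},{"gripper":0,"translation":[-0.014,-0.132,0],"turn":[0,0,-0.334]},{"gripper":0,"translation":[-0.014,-0.132,0],"turn":[0,0,-0.334]},{"gripper":0,"translation":[-0.014,-0.132,0],"turn":[0,0,-0.334]}]'
python3 chk.py 5
python3 -c "
from go import *
show(*[(*bar(a,.104,.017),.09,a) for a in (135,140,143,145,148)])"
```

```text
clock: 6.7
tool_pos: [0.4821, 0.1142, 0.0891]
tcp_rot: [0.383, 0.924, -0.0, -0.0]
ft_force: [0.1, -0.3, 0.4]
grip_width: -0.002
ball? [303.8 149.1] 65 ang 16.25 r 0.139
ball? [320.2 209.3] 16 ang -172.13 r 0.024
ball? [371.8 212.6] 69 ang -103.65 r 0.138
ball? [280.9 238.7] 71 ang 136.0 r 0.138
now [0.4822 0.1143 0.0891] 135.0 t 6.8 j [ 0.06  0.18  1.85  0.    1.12 -2.3 ] F [ 0.6  0.3 -0.2]
[-0.001, 0.0, -0.002] turn z -0.0
[0.002, -0.023, -0.002] turn z -0.056
[0.002, -0.036, -0.002] turn z -0.089
[0.002, -0.046, -0.002] turn z -0.111
[0.002, -0.059, -0.002] turn z -0.145
```

```bash
python3 -m jog '[{"gripper":0,"translation":[0.001,-0.012,0],"turn":[0,0,-0.028]},{"gripper":0,"translation":[0.002,-0.023,0],"turn":[0,0,-0.056]},{"gripper":0,"translation":[0.002,-0.036,0],"turn":[0,0,-0.089]},{"gripper":0,"translation":[0.002,-0.046,0],"turn":[0,0,-0.111]},{"gripper":0,"translation":[0.002,-0.046,0],"turn":[0,0,-0.111]},{"gripper":0,"translation":[0.002,-0.046,0],"turn":[0,0,-0.111]}]'
python3 chk.py 6
python3 -c "
from go import *
show(*[(*bar(a,.104,.017),.09,a) for a in (145,147,149,150)])
a,b=cv2.imread('pics/top6.png')[100:260,240:400],cv2.imread('pics/side6.png')[180:300,280:440]
cv2.imwrite('pics/c6.png',np.hstack([cv2.resize(a,(400,400)),cv2.resize(b,(400,300),interpolation=cv2.INTER_CUBIC)[:400]]) if 0 else np.hstack([cv2.resize(a,(300,300)),cv2.resize(b,(400,300),interpolation=cv2.INTER_CUBIC)]))"
```

```text
clock: 7.4
tool_pos: [0.4687, 0.102, 0.0893]
tcp_rot: [0.301, 0.954, 0.0, -0.0]
ft_force: [0.1, 1.5, 0.2]
grip_width: -0.001
ball? [295.7 152. ] 64 ang 25.32 r 0.139
ball? [373.  204.3] 72 ang -94.65 r 0.138
ball? [319.8 209. ] 21 ang -174.85 r 0.023
ball? [287.7 244.4] 70 ang 145.38 r 0.138
now [0.4687 0.102  0.0893] 145.0 t 7.5 j [ 0.03  0.14  1.88  0.    1.11 -2.5 ] F [ 0.7  1.2 -0.2]
[0.0, 0.0, -0.002] turn z -0.0
[0.002, -0.009, -0.002] turn z -0.023
[0.003, -0.018, -0.002] turn z -0.045
[0.003, -0.023, -0.002] turn z -0.056
```

View pics/c6.png

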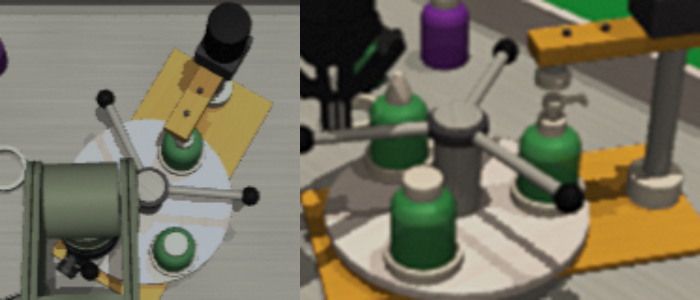

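The pump bottle is nearly under the arm (bar at 145.35°, pump at about −34.6°). The plate orientation (−30.4°) and the motor (−30.3°) give the head direction, so I need about +4.4° more, then retreat.

```bash
python3 -m jog '[{"gripper":0,"translation":[0.001,-0.005,0],"turn":[0,0,-0.012]},{"gripper":0,"translation":[0.002,-0.01,0],"turn":[0,0,-0.025]},{"gripper":0,"translation":[0.002,-0.015,0],"turn":[0,0,-0.038]},{"gripper":0,"translation":[0.003,-0.02,0],"turn":[0,0,-0.049]},{"gripper":0,"translation":[0.003,-0.02,0],"turn":[0,0,-0.049]},{"gripper":0,"translation":[0.003,-0.02,0],"turn":[0,0,-0.049]}]'
python3 chk.py 7; python3 -c "
from go import *
show()"
```

```text
clock: 8.1
tool_pos: [0.4629, 0.0954, 0.0893]
tcp_rot: [0.264, 0.965, -0.0, -0.0]
ft_force: [1.5, 0.9, 0.3]
grip_width: 0.003
ball? [291.8 154. ] 64 ang 30.04 r 0.139
ball? [373.1 199.8] 69 ang -89.78 r 0.138
ball? [291.5 246.8] 68 ang 150.05 r 0.138
now [0.463  0.0954 0.0893] 149.4 t 8.2 j [ 0.02  0.13  1.9  -0.    1.11 -2.59] F [ 0.5  0.5 -0.6]
```

Turret bars average 150.1°, so the pump bottle is at −29.9°. Backing off and rising.

```bash
python3 -m jog '[{"gripper":0,"translation":[0,0.025,0],"turn":[0,0,0]},{"gripper":0,"translation":[0,0.05,0],"turn":[0,0,0]},{"gripper":0,"translation":[0,0.05,0],"turn":[0,0,0]},{"gripper":0,"translation":[0,0.05,-0.1],"turn":[0,0,0]},{"gripper":0,"translation":[0,0.05,-0.2],"turn":[0,0,0]},{"gripper":0,"translation":[0,0.05,-0.28],"turn":[0,0,0]},{"gripper":0,"translation":[0,0.05,-0.28],"turn":[0,0,0]},{"gripper":0,"translation":[0,0.05,-0.28],"turn":[0,0,0]}]'
python3 - <<'E'
import go
from go import *
go.C=np.array([.468,.333])
show((*go.bar(101.3,.088,.045),.2,101.3))
E
```

```text
clock: 9.0
tool_pos: [0.4737, 0.1132, 0.202]
tcp_rot: [0.264, 0.965, 0.0, 0.001]
ft_force: [-0.1, -0.3, -0.7]
grip_width: 0.0
now [0.4737 0.1132 0.202 ] 149.4 t 9.0 j [ 0.06  0.02  1.76 -0.    1.36 -2.55] F [-0.1 -0.3 -0.7]
[0.355, 0.705, 0.005] turn z 0.535
```

```bash
python3 -m jog '[{"gripper":0,"translation":[0.12,0.24,0],"turn":[0,0,0.535]},{"gripper":0,"translation":[0.24,0.48,0],"turn":[0,0,0.535]},{"gripper":0,"translation":[0.355,0.705,0],"turn":[0,0,0.535]},{"gripper":0,"translation":[0.355,0.705,0],"turn":[0,0,0.535]},{"gripper":0,"translation":[0.355,0.705,0],"turn":[0,0,0.535]},{"gripper":0,"translation":[0.355,0.705,0],"turn":[0,0,0.535]},{"gripper":0,"translation":[0.355,0.705,0],"turn":[0,0,0.535]},{"gripper":0,"translation":[0.355,0.705,0],"turn":[0,0,0.535]},{"gripper":0,"translation":[0.355,0.705,0],"turn":[0,0,0.535]},{"gripper":0,"translation":[0.355,0.705,0],"turn":[0,0,0.535]}]'
python3 chk.py 8
python3 - <<'E'
import go
from go import *
go.C=np.array([.468,.333])
show((*go.bar(101.3,.088,.045),.088,101.3))
E
```

```text
clock: 10.0
tool_pos: [0.4939, 0.4265, 0.1995]
tcp_rot: [0.635, 0.773, -0.002, -0.0]
ft_force: [-0.8, -0.9, 0.9]
grip_width: -0.001
ball? [291.8 154. ] 65 ang 30.07 r 0.139
ball? [373.1 199.8] 69 ang -89.78 r 0.138
ball? [291.2 246.6] 74 ang 149.68 r 0.138
now [0.4945 0.4265 0.2006] 101.2 t 10.1 j [ 0.58  0.38  1.34 -0.    1.42 -1.19] F [ 0.7 -0.8 -0.4]
[0.004, 0.002, 0.282] turn z -0.001
```

```bash
python3 -c "
from go import *
h=C+.085*np.array([np.cos(np.radians(-30.2)),np.sin(np.radians(-30.2))]);print(proj('side',[*h,.152]),proj('side',[*h,.14]),proj('top',[*h,.12]))
a,b=cv2.imread('pics/top8.png')[110:250,250:390],cv2.imread('pics/side8.png')[170:290,330:450]
cv2.imwrite('pics/c8.png',np.hstack([cv2.resize(a,(400,400),interpolation=2),cv2.resize(b,(400,400),interpolation=2)]))"
python3 -m jog '[{"gripper":0,"translation":[0.004,0,0.1],"turn":[0,0,0]},{"gripper":0,"translation":[0.004,0,0.2],"turn":[0,0,0]},{"gripper":0,"translation":[0.004,0,0.282],"turn":[0,0,0]},{"gripper":0,"translation":[0.004,0,0.282],"turn":[0,0,0]},{"gripper":0,"translation":[0.004,0,0.282],"turn":[0,0,0]}]'
python3 - <<'E'
import go
from go import *
go.C=np.array([.468,.333])
show(*[(*go.bar(a,.088,.022),.088,a) for a in (101.3,108,115,122,129,136,143,150,157,164,171,175,179,182)])
E
```

```text
(np.float64(379.81384803883134), np.float64(213.08196070848774)) (np.float64(379.4850704069047), np.float64(217.7521239445619)) (np.float64(335.5605565257771), np.float64(172.00493083621032))
clock: 10.6
tool_pos: [0.4944, 0.4287, 0.0887]
tcp_rot: [0.635, 0.773, -0.0, -0.0]
ft_force: [-0.1, 0.3, -0.2]
grip_width: 0.002
now [0.4944 0.4287 0.0887] 101.2 t 10.6 j [ 0.58  0.48  1.44 -0.    1.22 -1.18] F [-0.1  0.3 -0.2]
[-0.002, -0.057, 0.002] turn z -0.001
[0.003, -0.083, 0.002] turn z -0.076
[0.005, -0.11, 0.002] turn z -0.154
[0.003, -0.138, 0.002] turn z -0.231
[-0.002, -0.165, 0.002] turn z -0.309
[-0.01, -0.192, 0.002] turn z -0.387
[-0.021, -0.217, 0.002] turn z -0.465
[-0.036, -0.241, 0.002] turn z -0.542
[-0.053, -0.262, 0.002] turn z -0.62
[-0.072, -0.282, 0.002] turn z -0.698
[-0.094, -0.299, 0.002] turn z -0.776
[-0.108, -0.307, 0.002] turn z -0.82
[-0.122, -0.315, 0.002] turn z -0.865
[-0.132, -0.32, 0.002] turn z -0.898
```

View pics/c8.png

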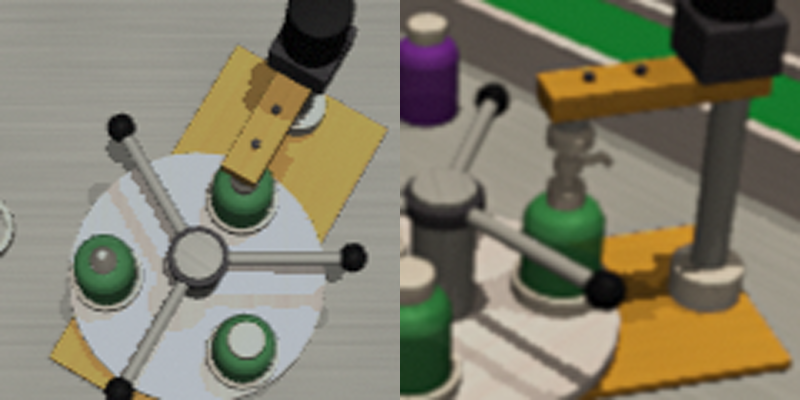

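Side view: the pump stands directly beneath the chuck, whose bottom is at about (381,213) against a predicted (380,213). For a last check on the head angle I'll use the arm's two screws, at top-view pixels (339.6,160.4) and (346.6,148.5).

```bash
python3 -c "
from go import *
f=np.load('pics/top8.npz');a,d=f['a'],f['d'];P=cloud('top',d)
from scipy.ndimage import center_of_mass
g=255-a.max(-1).astype(float)
for (u,v) in((339.6,160.4),(346.6,148.5)):
    u0,v0=round(u),round(v);w=g[v0-2:v0+3,u0-2:u0+3];w=np.clip(w-np.median(w)-10,0,None);c=center_of_mass(w)
    uu,vv=u0-2+c[1],v0-2+c[0];p=ray('top',uu,vv,.198)[:2]-C;print(uu,vv,P[v0-3:v0+4,u0-3:u0+4,2].mean(),np.degrees(np.arctan2(p[1],p[0])),np.hypot(*p))
hub=(abs(P[...,2]-.132)<.006)&(np.hypot(P[...,0]-C[0],P[...,1]-C[1])<.035)
print(P[hub].mean(0))
from m2 import rect
" | tail -30
```

```text
338.9482439926063 160.01478743068392 0.19816858724249029 -29.88032960052426 0.09584387446402247
346.0826771653543 148.04724409448818 0.1977150784601889 -29.999461129006693 0.13059802560928832
[0.54350058 0.02781871 0.1307273 ]
rect c [0.58   0.0035] size [0.1688 0.3592] ang 59.61289978027344
plate dir from axis -34.78125587485501
arm top z 0.19725173224537285
rect c [ 0.6437 -0.0249] size [0.0443 0.0996] ang 60.97882080078125
arm centre dir -28.196109205342026 0.11299475634266327
rect c [ 0.7043 -0.0655] size [0.0535 0.0515] ang 19.07350730895996
circle ((0.7043417692184448, -0.06468114256858826), 0.027605311945080757)
motor dir -30.417523532979402 0.18572431039749593
motor dir -30.178149094094703 0.18536491019781737
chuck px 59 [ 0.61450238 -0.02132935  0.1630726 ] [210.42372881 381.66101695]
rect c [0.4584 0.3813] size [0.0227 0.1219] ang 11.2367525100708
lever corners [[0.43540000915527344, 0.4388999938964844], [0.459199994802475, 0.31940001249313354], [0.4814000129699707, 0.3237999975681305], [0.4575999975204468, 0.4433000087738037]]
lever base [0.46791855 0.33284489 0.115     ]
```

The screws give −29.9° and −30.0°, and the bottle is at −29.9°, so the turret is centred. Now the lever.

```bash
python3 -m jog '[{"gripper":0,"translation":[-0.001,-0.03,0],"turn":[0,0,0]},{"gripper":0,"translation":[-0.002,-0.057,0],"turn":[0,0,0]},{"gripper":0,"translation":[0.003,-0.083,0],"turn":[0,0,-0.076]},{"gripper":0,"translation":[0.005,-0.11,0],"turn":[0,0,-0.154]},{"gripper":0,"translation":[0.003,-0.138,0],"turn":[0,0,-0.231]},{"gripper":0,"translation":[-0.002,-0.165,0],"turn":[0,0,-0.309]},{"gripper":0,"translation":[-0.01,-0.192,0],"turn":[0,0,-0.387]},{"gripper":0,"translation":[-0.021,-0.217,0],"turn":[0,0,-0.465]},{"gripper":0,"translation":[-0.036,-0.241,0],"turn":[0,0,-0.542]},{"gripper":0,"translation":[-0.053,-0.262,0],"turn":[0,0,-0.62]},{"gripper":0,"translation":[-0.072,-0.282,0],"turn":[0,0,-0.698]},{"gripper":0,"translation":[-0.072,-0.282,0],"turn":[0,0,-0.698]},{"gripper":0,"translation":[-0.072,-0.282,0],"turn":[0,0,-0.698]},{"gripper":0,"translation":[-0.072,-0.282,0],"turn":[0,0,-0.698]}]'
python3 - <<'E'
import go
from go import *
go.C=np.array([.468,.333])
show(*[(*go.bar(a,.088,.022),.088,a) for a in (164,171,175,178,180,182)])
a,d=snap('top','top9');snap('side','side9')
a,b=cv2.imread('pics/top9.png')[190:290,130:250],cv2.imread('pics/side9.png')[150:270,150:294]
cv2.imwrite('pics/c9.png',np.hstack([cv2.resize(a,(390,325)),cv2.resize(b,(390,325))]))
E
```

```text
clock: 12.0
tool_pos: [0.3893, 0.3797, 0.0891]
tcp_rot: [0.139, 0.99, 0.0, 0.0]
ft_force: [0.2, -0.1, -0.6]
grip_width: -0.0
now [0.3893 0.3797 0.0891] 164.0 t 12.0 j [ 0.61  0.27  1.73  0.    1.14 -2.25] F [ 0.2 -0.1 -0.6]
[-0.001, -0.003, 0.003] turn z -0.0
[0.004, -0.03, 0.003] turn z -0.078
[0.005, -0.046, 0.003] turn z -0.122
[0.005, -0.058, 0.003] turn z -0.156
[0.005, -0.066, 0.003] turn z -0.178
[0.005, -0.074, 0.003] turn z -0.2
```

View pics/c9.png

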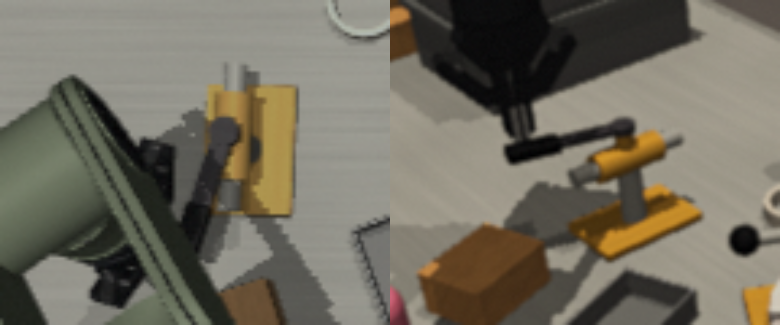

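The lever follows the finger and is now near 165°. On to the stop, gently, watching the force.

```bash
python3 -m jog '[{"gripper":0,"translation":[0.002,-0.015,0],"turn":[0,0,-0.04]},{"gripper":0,"translation":[0.004,-0.03,0],"turn":[0,0,-0.078]},{"gripper":0,"translation":[0.005,-0.046,0],"turn":[0,0,-0.122]},{"gripper":0,"translation":[0.005,-0.056,0],"turn":[0,0,-0.156]},{"gripper":0,"translation":[0.005,-0.056,0],"turn":[0,0,-0.156]},{"gripper":0,"translation":[0.005,-0.056,0],"turn":[0,0,-0.156]}]'
python3 -m jog '[{"gripper":0,"translation":[0,-0.004,0],"turn":[0,0,0]},{"gripper":0,"translation":[0,-0.007,0],"turn":[0,0,0]},{"gripper":0,"translation":[0,-0.007,0],"turn":[0,0,0]}]'
python3 - <<'E'
import go
from go import *
go.C=np.array([.468,.333])
show((*go.bar(180,.088,.022),.088,180))
snap('side','side10');snap('top','top10')
E
```

```text
clock: 12.7
tool_pos: [0.3812, 0.3586, 0.0884]
tcp_rot: [0.017, 1.0, -0.0, -0.0]
ft_force: [-0.6, 0.3, 0.1]
grip_width: 0.0
clock: 13.0
tool_pos: [0.381, 0.3566, 0.0885]
tcp_rot: [0.017, 1.0, 0.001, -0.0]
ft_force: [-1.3, 4.6, -1.4]
grip_width: 0.003
now [0.381  0.3566 0.0885] 178.1 t 13.0 j [ 0.59  0.23  1.78  0.    1.13 -2.52] F [-1.3  4.6 -1.4]
[0.002, -0.004, 0.001] turn z -0.021
```

```bash
for i in 1 2; do python3 -m jog '[{"gripper":0,"translation":[0,-0.004,0],"turn":[0,0,0]},{"gripper":0,"translation":[0,-0.004,0],"turn":[0,0,0]}]' | egrep 'tool_pos|force'; done
```

```text
tool_pos: [0.3811, 0.3565, 0.0886]
ft_force: [-0.7, 9.0, -3.7]
tool_pos: [0.3811, 0.3565, 0.0887]
ft_force: [-1.3, 13.2, -4.5]
```

The TCP no longer advances while the force climbs to 13 N, so the lever is at its stop. Retreating.

```bash
python3 -m jog '[{"gripper":0,"translation":[0,0.03,0],"turn":[0,0,0]},{"gripper":0,"translation":[0,0.08,0],"turn":[0,0,0]},{"gripper":0,"translation":[0,0.1,0],"turn":[0,0,0]},{"gripper":0,"translation":[0,0.1,-0.1],"turn":[0,0,0]},{"gripper":0,"translation":[0,0.1,-0.2],"turn":[0,0,0]},{"gripper":0,"translation":[0,0.2,-0.28],"turn":[0,0,0]},{"gripper":0,"translation":[0.2,0.4,-0.28],"turn":[0,0,0]},{"gripper":0,"translation":[0.35,0.5,-0.28],"turn":[0,0,0]},{"gripper":0,"translation":[0.35,0.5,-0.28],"turn":[0,0,0]},{"gripper":0,"translation":[0.35,0.5,-0.28],"turn":[0,0,0]},{"gripper":0,"translation":[0.35,0.5,-0.28],"turn":[0,0,0]},{"gripper":0,"translation":[0.35,0.5,-0.28],"turn":[0,0,0]},{"gripper":0,"translation":[0.35,0.5,-0.28],"turn":[0,0,0]}]'
python3 chk.py 11
python3 - <<'E'
from go import *
f=np.load('pics/top11.npz');a,d=f['a'],f['d'];P=cloud('top',d);V,U=np.mgrid[:480,:640]
w=(a.max(-1)<95)&(abs(P[...,2]-.115)<.012)&(U>170)&(U<225)&(V>215)&(V<285)
q=P[w][:,:2].astype(np.float32);r=cv2.minAreaRect(q);print(cv2.boxPoints(r).round(3).tolist(),r[2])
b=cv2.imread('pics/top11.png')[90:370,130:480];cv2.imwrite('pics/c11.png',cv2.resize(b,None,fx=2.1,fy=2.1,interpolation=2))
E
```

```text
clock: 14.8
tool_pos: [0.2486, 0.5559, 0.2002]
tcp_rot: [0.017, 1.0, -0.001, 0.0]
ft_force: [0.2, -0.1, -0.4]
grip_width: -0.003
ball? [291.8 154.1] 67 ang 30.07 r 0.139
ball? [373.1 199.8] 69 ang -89.78 r 0.138
ball? [321.  209.1] 17 ang -167.5 r 0.024
ball? [291.2 246.6] 74 ang 149.68 r 0.138
[[0.35899999737739563, 0.32199999690055847], [0.4790000021457672, 0.32199999690055847], [0.4790000021457672, 0.3449999988079071], [0.35899999737739563, 0.34599998593330383]] 89.81330871582031
```

View pics/c11.png

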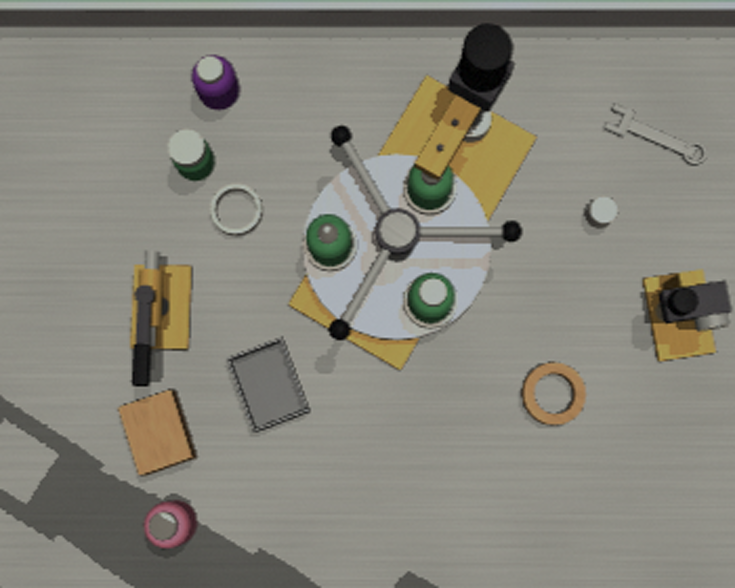

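The lever lies in line with the pipe (179.8°), the turret is at rest with its bars at 30.0/150.0/270.2°, and the bystanders are where they were.

```bash
python3 -c "
from plant import close_job;print(close_job())"
```

```text
the job is handed in; nothing more can be done
None
```

The pump bottle stands under the capping chuck, the air valve is open against its stop, and the job is handed in at about 15 s on the robot's clock.

- **Turret:** I pushed the bar on the robot's left round about 50° counter-clockwise and backed off. In the final top picture the bars put the pump bottle at about −30.0° from the turret's axis. The brass arm's two screws put the chuck at −29.9° and −30.0°, and the turret did not move after I let go.
- **Valve:** I pushed the lever round until the finger stopped advancing and the force rose to 13 N. The last picture shows the lever at about 180°, in line with its pipe.
- **Failed first try:** My first push moved the finger past the bar without turning the turret, most likely by riding over the top of it. The force reading afterwards was near zero, and the bottles looked unmoved. The second push, with the finger set lower and moving slower, worked.
- **Disagreements:** Cruder estimates of the chuck's direction gave −27° to −30.4°, and the base plate's measured centre line was 3.4 mm off the turret's axis. I relied on the screws and the plate's orientation. In the side view the pump lined up with the chuck.
- **Other items:** By eye, the bottles are upright in their nests and the loose items are where they started. I did not measure their positions.

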